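Lay the long piston in its V-rest cradle

ROBOT

A 6-joint arm with a two-finger parallel gripper is mounted at the origin on a cart in front of the work surface, level with it; the furniture and walls round the work are solid. World frame = base frame: x ahead of the robot, y to its left, z up, the work surface at z = 0. Lengths are in m, angles in rad, forces in N, time in s.
With the tool pointing down it reaches from about 0.275 to 0.975 m from the base axis. Payload 8.4 kg.
Tool frame: the origin (TCP) lies at the very end of the fingers, on their centre line; the grasp point (between the pads) lies arm.tcp_to_grasp behind it (arm.tcp_to_grasp is the distance from the TCP to the grasp point, in m); z points along the fingers, y is the line along which they close (so a half turn about z gives the same grasp; the last joint's range is limited). The gripper opens to 92 mm and grips with 3 to 60 N. Pads are 20 mm wide; open, the fingers measure 128 mm over their backs; the gripper's body (75 mm by 189 mm) begins 69 mm behind the grasp point.
Start: joints at [1.185, 0.353, 1.633, -0, 1.155, -0.002], TCP at [0.234, 0.58, 0.215] pointing down, gripper open.
Joint ranges: [-2.63, 2.63], [-0.92, 2.1], [0.06, 2.66], [-1.3, 4.44], [0, 2.69], [-3.02, 3.02]. Speed limits (rad/s): [2.22, 2.22, 2.79, 3.14, 3.14, 3.14].

INTERFACE

Orientations are given as a unit quaternion [x, y, z, w].
In Python, from station import arm, capture, sign_off, models gives the robot as it stands. The module is installed in compiled form; this text tells all that it offers.
- The arm moves only by the shell command python3 -m pendant 'ROWS'. ROWS is JSON, a list that holds one entry, the list of rows, each a list of 7 numbers: the turn, a rotation vector about the world's x, y, z in rad, then the shift along the world's x, y, z in mm, then the opening, from 0 (shut) to 1 (fully open). A call has 1 to 8 rows; each row shifts and turns the commanded pose from where the row before left it; what a row does not reach is not made up. A row lasts 1/10 s, in which the tool goes at most 50 mm and 8.59 degrees, less where a joint would pass 70% of its speed; a pose out of reach is approached as far as the arm can. A call with a gripper value outside its range is refused whole. The fingers move at their own pace and stop on an object; the grip force is fixed at half the most. Time passes only in rows, so rows that do not move let the fingers close. It gives the time, the measured TCP pose, the force, the opening and the grip force at its end, in the units of the state.
- arm.observe(): the state, without advancing time (a new reading comes with each control period).
- capture(name): name is "scene" or "top"; returns a dict with "pixels" (384x512x3 uint8, red, green, blue), "mtx" (3x3 intrinsics, pixels), "D" ([k1, k2, p1, p2, k3] as OpenCV has them; the pictures are not rectified), "position" and "orientation" of the camera in the world. Camera axes: x right, y up, looking along -z (the intrinsics and any distortion apply to the point x, -y, -z); pixel columns grow to the right and rows downward; lengths in m; the calibration is good to about 2 mm. A picture is of the moment at which its call begins. There is no depth.
- sign_off(): hands the job in; it is judged then, once.
Trained networks look in the newest picture that a camera, given by its name, has taken for a name from the list of things; names that differ only in an ending like _2 or _b are one class to them, and where a whole thing is asked for, a point or a joint stands for the part that bears it (a point fixed in the world has none). Each returns a list of dicts, best first, with "conf" (0 to 1); they miss things now and then, are a little off and sometimes report something else, mostly with a low value. They report only what shows in the picture. A call takes as long as a camera call. They do not tell look-alikes from the thing itself.
- models.look_for(name, camera): "rect" ([left, top, right, bottom] in pixels, round what is visible of it).
The state is a dict: "time_s": time; "joint_positions": joint angles; "qvel": joint speeds; "effort": joint torques, N m; "eef_pos": TCP position; "eef_rot": TCP orientation; "contact_force": force on the tool from outside, world axes, zero at the start; "wrist_torque": the same for the moment, N m; "finger_gap": finger opening in m; "gripper_force": force on a finger pad.
Only numpy, scipy, OpenCV 4.12 (cv2) and the standard library are available. Lean on these libraries where they do the work, as an engineer would, in place of code of your own. Each camera call takes 0.05 s, during which the arm holds its last target. There are 200 camera calls.

TASK

Pick up the longer of the two plain steel pistons that lie on the worktop and lay it lengthwise in the cradle, across both V rests and centred so that it sticks out about equally at both ends. The pistons are round and roll: do not let it get away, set it down rather than dropping it, and leave the short piston where it lies.

Things in the scene. Friction and masses are not known exactly. Their poses are not given: they have to be found in the camera images.
- piston_mid (a point): centre of the long piston: a plain polished steel cylinder, 24 mm in diameter and 130 mm long, 0.18 to 0.33 kg, loose, lying on its side on the worktop (centre 12 mm up); it rolls freely across its length. Its x axis runs along the piston's length; it may be rolled to any angle about that axis, and both ends are alike.
- short_piston_mid (a point): centre of the short piston: the same plain steel and 24 mm in diameter but only 70 mm long, loose, lying on its side on the worktop; too short to span the cradle. x axis along its length. To be left alone.
- cradle_seat (a point): the cradle's seat: the point half-way between its two V rests, 41 mm above the worktop, where the middle of a 24 mm cylinder lying in the rests comes to be. x axis along the trough (the length of a cylinder lying in it), y across it, z up. Nothing stands between the rests above the 8 mm base plate, so fingers holding the cylinder by its middle can go down there on both sides.
- cradle: the cradle, fixed to the worktop: aluminium base plate 116 x 70 mm, 8 mm thick, with two white nylon V rests, each 10 mm thick, 80 mm clear between them, 90 degree V opening upward, 42 mm wide at the mouth, tops 45 mm above the worktop. Origin at the centre of the base's underside, x along the trough, z up.
There are look-alikes about, which are no part of the job. There is more than one size of the cradle; the one meant has the size given above.

How it is judged:
By the outcome, as a careful person would: the job done as asked, in the order asked, and still so for the second after the job is handed in, with the robot touching nothing.
It also fails if it takes over 40 s, if anything falls off the work surface, if the arm or the gripper's body presses on something with over 40 N, if the wrist force passes 120 N, or if a joint passes its speed limit or range.

## Working session

There is one attempt and no reset: what is moved stays moved. The work goes in short steps, Python scripts to look and compute and a shell command to move; the robot and the scene stay as the last step left them, time stands still between calls to the robot, and variables do not carry over. Pictures are saved under pics/ and viewed, at most 10 in all, crops included, and the job is handed in when it is done.

```bash
mkdir -p pics; cat > h.py <<'E'
import numpy as np, cv2
from scipy.spatial.transform import Rotation as R
from station import arm, capture, sign_off, models
def ray(c,uv):
    uv=np.array(uv,float).reshape(-1,1,2)
    p=cv2.undistortPoints(uv,np.array(c["mtx"],float),np.array(c["D"],float)).reshape(-1,2)
    d=np.c_[p[:,0],-p[:,1],-np.ones(len(p))]
    return R.from_quat(c["orientation"]).apply(d)
def onz(c,uv,z):
    d=ray(c,uv);o=np.array(c["position"]);return o+d*((z-o[2])/d[:,2])[:,None]
def proj(c,P):
    q=R.from_quat(c["orientation"]).inv().apply(np.atleast_2d(P)-np.array(c["position"]))
    q=q*[1,-1,-1]
    return cv2.projectPoints(q,np.zeros(3),np.zeros(3),np.array(c["mtx"],float),np.array(c["D"],float))[0].reshape(-1,2)
def save(c,n,crop=None,s=1):
    im=cv2.cvtColor(c["pixels"],cv2.COLOR_RGB2BGR)
    if crop: l,t,r,b=crop; im=im[t:b,l:r]
    cv2.imwrite("pics/"+n,cv2.resize(im,None,fx=s,fy=s,interpolation=cv2.INTER_CUBIC))
E
python3 - <<'E'
from h import *
for n in("top","scene"):
    c=capture(n);save(c,n+"1.png",s=1.5)
    print(n,c["position"],c["orientation"])
    for t in("piston_mid","short_piston_mid","cradle"):
        for r in models.look_for(t,n):
            a=r["rect"];m=[(a[0]+a[2])/2,(a[1]+a[3])/2]
            print(t,np.round(a),round(r["conf"],2),onz(c,m,.012).round(3))
print(arm.tcp_to_grasp,arm.observe())
E
```

```text
top [0.25331546 0.00380369 0.93438683] [-0.08332849  0.0829129   0.71614341 -0.68798287]
piston_mid [243. 170. 271. 214.] 0.58 [[ 0.463 -0.012  0.012]]
short_piston_mid [355. 167. 366. 197.] 0.73 [[ 0.479 -0.287  0.012]]
cradle [142. 172. 173. 219.] 0.88 [[0.464 0.248 0.012]]
cradle [300. 196. 324. 227.] 0.79 [[ 0.406 -0.152  0.012]]
scene [-0.02093909 -0.63484473  0.79433671] [ 0.3788692  -0.12858009 -0.29311706  0.86833616]
piston_mid [251. 192. 287. 227.] 0.8 [[ 0.461 -0.022  0.012]]
short_piston_mid [336. 263. 369. 286.] 0.94 [[ 0.482 -0.286  0.012]]
cradle [189. 132. 231. 170.] 0.83 [[0.471 0.26  0.012]]
0.0187 {'time_s': 0.4, 'joint_positions': array([ 1.18460355e+00,  3.53127723e-01,  1.63347190e+00,  2.28371090e-05,
        1.15520879e+00, -2.40274540e-03]), 'qvel': array([-7.24959775e-04, -1.77917179e-03, -9.75918485e-04, -3.82752404e-05,
        1.83311527e-04,  1.84359091e-03]), 'effort': array([-4.20274137e-04, -5.93160403e+01, -3.34161294e+01,  6.96706097e-02,
        1.83285470e-02, -2.28479968e-05]), 'eef_pos': array([0.23399727, 0.57948368, 0.21447233]), 'eef_rot': array([ 1.90723992e-01,  9.81643697e-01, -1.03833162e-04, -3.10787479e-05]), 'contact_force': array([ 0.84122811, -0.2899903 , -0.0348116 ]), 'wrist_torque': array([-0.03288173,  0.01774937, -0.01000436]), 'gripper_force': 0.0, 'finger_gap': 0.09177126740002393}
```

View pics/top1.png

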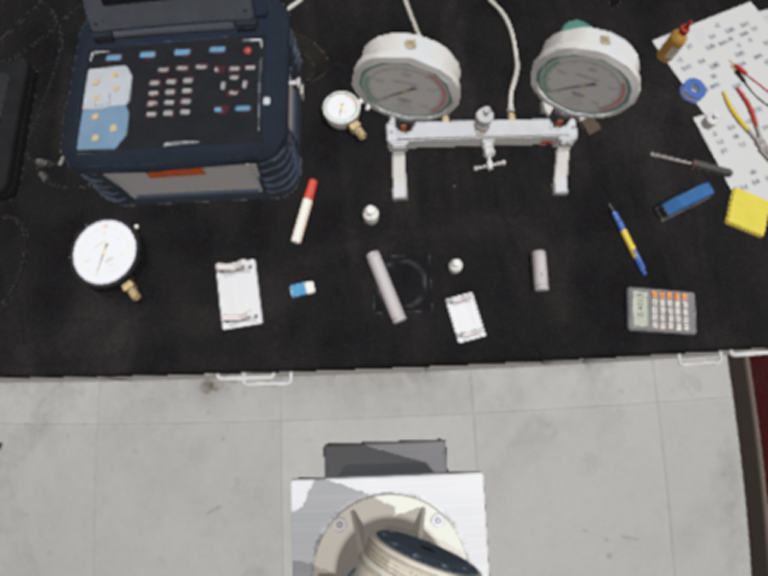

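View pics/scene1.png

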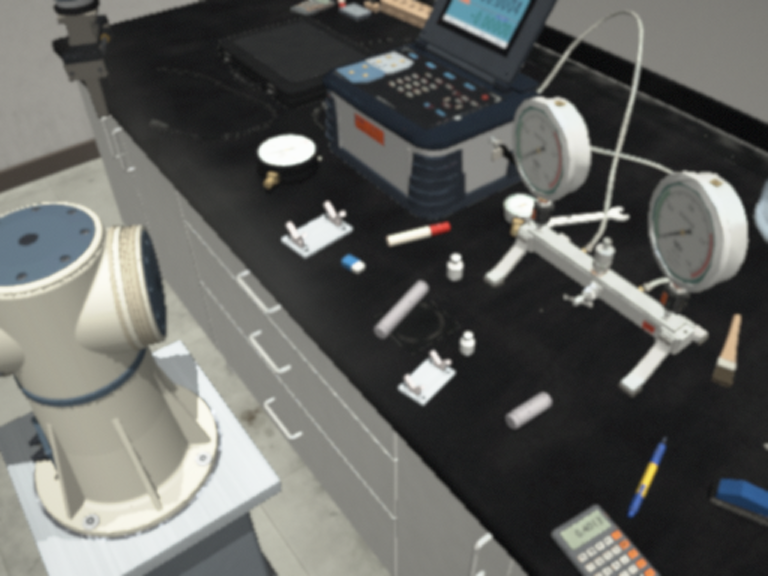

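The top view shows two cradles, at about (160,196) and (310,211) px (unscaled), and two pistons, a long one at (257,191) and a short one at (360,181). The left cradle and the long piston look like the ones meant. Next I'll measure their sizes and check an enlarged crop.

```bash
python3 - <<'E'
from h import *
c=capture("top");save(c,"crop1.png",(135,155,335,235),4)
s=capture("scene")
def seg(c,rect,z,thr):
    l,t,r,b=rect
    g=cv2.cvtColor(c["pixels"],cv2.COLOR_RGB2GRAY)[t:b,l:r]
    m=(g>thr).astype(np.uint8);n,lab,st,ce=cv2.connectedComponentsWithStats(m)
    k=1+np.argmax(st[1:,4]);ys,xs=np.where(lab==k)
    hull=cv2.convexHull(np.c_[xs+l,ys+t].astype(np.float32)).reshape(-1,2)
    P=onz(c,hull,z)[:,:2]
    (ctr,(w,h),a)=cv2.minAreaRect((P*1000).astype(np.float32))
    bx=cv2.boxPoints((ctr,(w,h),a)); e=[bx[1]-bx[0],bx[2]-bx[1]];e=max(e,key=np.linalg.norm)
    print(np.round(ctr,1),np.round((w,h),1),"long axis deg",round(np.degrees(np.arctan2(e[1],e[0]))%180,1),st[k])
print("top");
seg(c,(238,160,280,222),.012,85);seg(c,(345,160,375,203),.012,85)
seg(c,(138,165,180,226),.008,85);seg(c,(292,190,330,232),.008,85)
print("scene")
seg(s,(245,182,292,232),.012,85);seg(s,(330,255,375,292),.012,85)
seg(s,(183,128,238,175),.008,85)
save(s,"crop2.png",(180,120,310,240),5)
E
```

```text
top
[467.7 -11.3] [136.   26.2] long axis deg 18.7 [  6   7  27  49 503]
[ 485.8 -285.7] [25.9 74. ] long axis deg 178.2 [ 10   6  11  28 265]
[466.2 246.4] [123.9  75.7] long axis deg 7.3 [   5    7   33   49 1283]
[ 407.7 -146.4] [83.7 53.7] long axis deg 13.0 [  5   4  28  35 657]
scene
[468.9  -8.9] [148.   29.3] long axis deg 19.1 [  5   5  36  38 480]
[ 487.2 -283. ] [27.9 82.3] long axis deg 178.0 [  8   6  30  24 374]
[473.1 260.4] [146.8 110.5] long axis deg 7.6 [  4   6  49  39 935]
```

View pics/crop1.png

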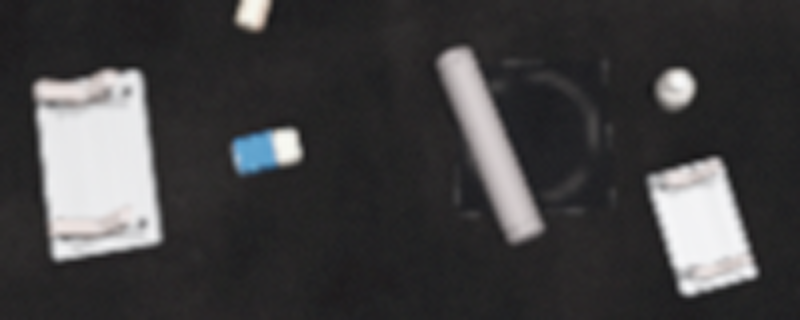

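View pics/crop2.png

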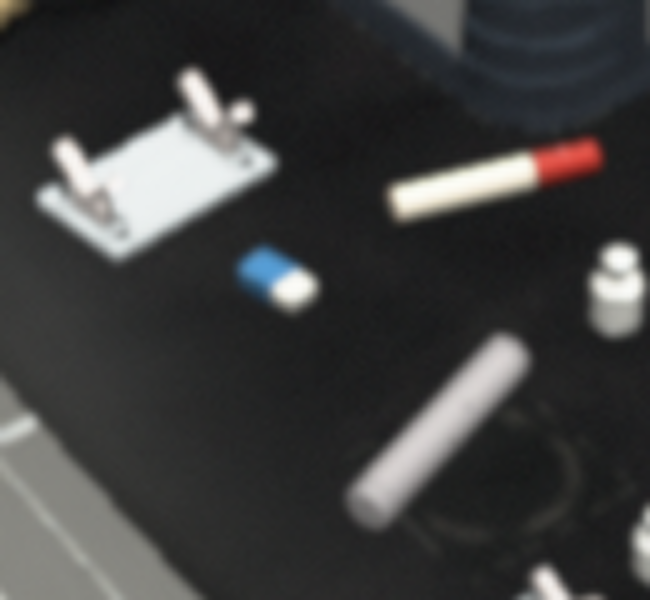

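The crop confirms it. The left cradle, crop (97,165), measures about 116x70, while the right one, crop (700,225), is only about 80x50. The long piston runs from crop (455,55) to (525,235), about 130 mm. The short piston at (360,181) measures about 70 mm. I'll refine the poses with a silhouette fit.

```bash
cat > fit.py <<'E'
from h import *
from scipy.optimize import minimize
def pts(p,L,z): # local pts -> world
    x,y,a=p;return np.c_[x+L[:,0]*np.cos(a)-L[:,1]*np.sin(a),y+L[:,0]*np.sin(a)+L[:,1]*np.cos(a),L[:,2]+z]
def box(x0,x1,y0,y1,z0,z1): return np.array([[x,y,z] for x in(x0,x1) for y in(y0,y1) for z in(z0,z1)])
t=np.linspace(0,2*np.pi,32)
CYL=[np.array([[s*.065,.012*np.cos(a),.012*np.sin(a)] for s in(-1,1) for a in t])]
CR=[box(-.058,.058,-.035,.035,0,.008)]
for s in(-1,1):
    for k in(-1,1): # prong
        CR.append(np.array([[s*x,k*y,z] for x in(.04,.05) for y,z in((.021,.008),(.021,.045),(0.004,.028),(0.,.008))]))
def fit(c,parts,p0,z,rect,lo=40,hi=None):
    l,tp,r,b=rect;S=8
    g=cv2.cvtColor(c["pixels"],cv2.COLOR_RGB2GRAY)[tp:b,l:r].astype(float)
    hi=hi or np.percentile(g,90);bg=np.median(g[0]);g=np.clip((g-bg)/(hi-bg),0,1)
    def cost(p):
        m=np.zeros(((b-tp)*S,(r-l)*S),np.uint8)
        for L in parts:
            q=(proj(c,pts(p,L,z))-[l-.5,tp-.5])*S-.5
            cv2.fillConvexPoly(m,cv2.convexHull(np.round(q).astype(np.int32)),255)
        m=cv2.resize(m,(r-l,b-tp),interpolation=cv2.INTER_AREA)/255.
        return ((cv2.GaussianBlur(m,(0,0),.8)-g)**2).mean()
    p0=np.array(p0)
    s=minimize(cost,p0,method="Nelder-Mead",options=dict(initial_simplex=np.vstack([p0,p0+[.006,0,0],p0+[0,.006,0],p0+[0,0,.08]])))
    print(s.x[:2].round(4),np.degrees(s.x[2]).round(1),"cost",s.fun.round(4));return s.x
E
python3 - <<'E'
from fit import *
c=capture("top");s=capture("scene")
fit(c,CYL,[.467,-.011,.33],.012,(238,160,280,222));fit(s,CYL,[.467,-.011,.33],.012,(245,182,292,232))
fit(c,CR,[.465,.246,.127],0,(138,165,180,226));fit(s,CR,[.465,.246,.127],0,(183,128,238,175))
print("box front",onz(s,[[220,113],[280,140]],0).round(3))
E
```

```text
[ 0.4671 -0.0119] 19.0 cost 0.0011
[ 0.4684 -0.009 ] 19.4 cost 0.0038
[0.4654 0.2471] 7.2 cost 0.0076
[0.4666 0.2496] 6.8 cost 0.0168
box front [[0.609 0.422 0.   ]
 [0.67  0.194 0.   ]]
```

```bash
python3 -m pendant '[[[0,0,0.05,17,-42,0,1],[0,0,0.05,17,-42,0,1],[0,0,0.05,17,-42,0,1],[0,0,0.05,17,-42,-5,1],[0,0,0.05,17,-42,-5,1],[0,0,0.05,17,-42,-5,1],[0,0,0.05,17,-42,-5,1],[0,0,0.05,17,-42,-5,1]]]'
python3 -m pendant '[[[0,0,0.05,17,-42,-10,1],[0,0,0.05,17,-42,-10,1],[0,0,0.05,17,-42,-10,1],[0,0,0.05,17,-42,-10,0.8],[0,0,0.05,17,-42,-10,0.8],[0,0,0.05,17,-42,-10,0.8],[0,0,0,0,0,0,0.8],[0,0,0,0,0,0,0.8]]]'
python3 - <<'E'
from h import *
o=arm.observe();y=R.from_quat(o["eef_rot"]).as_matrix();print(o["eef_pos"],np.degrees(np.arctan2(y[1,1],y[0,1])),y[:,2].round(4),o["finger_gap"])
E
```

```text
time_s: 1.4
eef_pos: [0.3705, 0.242, 0.1897]
eef_rot: [-0.009, 1.0, 0.0, 0.0]
contact_force: [-0.1, 0.2, -1.3]
finger_gap: 0.092
gripper_force: 0.0
time_s: 2.2
eef_pos: [0.4719, -0.0092, 0.1294]
eef_rot: [-0.156, 0.988, 0.0, -0.0]
contact_force: [-0.1, -0.2, -0.1]
finger_gap: 0.0734
gripper_force: 0.0
[ 0.47190786 -0.00924163  0.12936517] 107.92540525286842 [-7.e-04  3.e-04 -1.e+00] 0.07337816859688347
```

```bash
python3 -m pendant '[[[0,0,0.02,-4,-1.5,-20,0.7],[0,0,0,0,0,-25,0.7],[0,0,0,0,0,-25,0.7],[0,0,0,0,0,-20,0.7],[0,0,0,0,0,-15,0.7],[0,0,0,0,0,-10,0.7],[0,0,0,0,0,-6,0.7],[0,0,0,0,0,0,0.7]]]'
python3 - <<'E'
from h import *
s=capture("scene");save(s,"g1.png",(180,120,340,240),5)
E
```

```text
time_s: 3.0
eef_pos: [0.4677, -0.0094, 0.0084]
eef_rot: [-0.168, 0.986, 0.0, -0.0]
contact_force: [-0.1, 0.2, 0.7]
finger_gap: 0.0644
gripper_force: 0.0
```

View pics/g1.png

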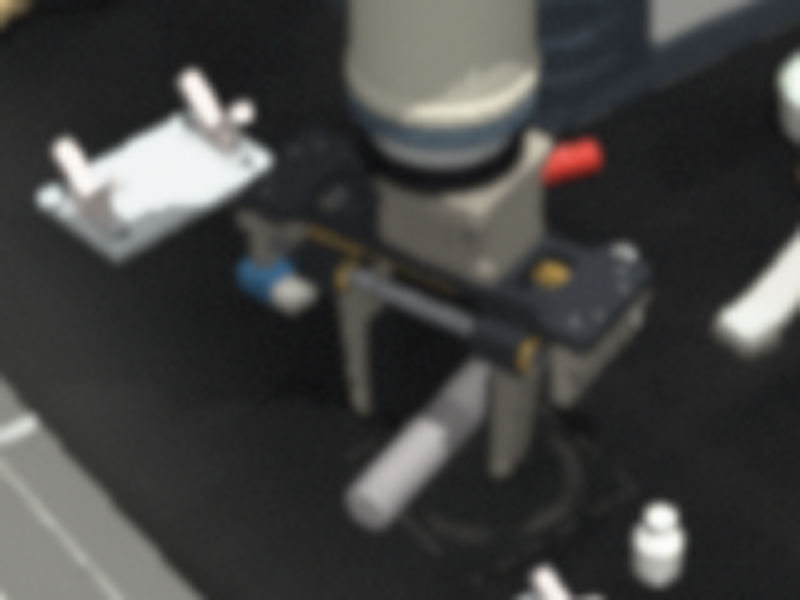

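The fingers straddle the piston, with tips at crop (360,410) and (500,475). I'll go down 4 mm more and close.

```bash
python3 -m pendant '[[[0,0,0,0,-1,-4,0.6],[0,0,0,0,0,0,0.4],[0,0,0,0,0,0,0.3],[0,0,0,0,0,0,0.2],[0,0,0,0,0,0,0.1],[0,0,0,0,0,0,0.1],[0,0,0,0,0,0,0.1],[0,0,0,0,0,0,0.1]]]'
```

```text
time_s: 3.85
eef_pos: [0.4681, -0.011, 0.0047]
eef_rot: [-0.167, 0.986, -0.0, 0.0]
contact_force: [-0.6, 0.8, 3.5]
finger_gap: 0.0229
gripper_force: 30.0
```

```bash
python3 -m pendant '[[[0,0,0,0,0,5,0],[0,0,0,0,0,15,0],[0,0,0,0,0,25,0],[0,0,0,0,0,25,0],[0,0,0,0,0,20,0],[0,0,-0.03,0,15,10,0],[0,0,-0.03,0,30,0,0],[0,0,-0.03,0,35,0,0]]]'
python3 -m pendant '[[[0,0,-0.03,0,40,0,0],[0,0,-0.03,0,40,0,0],[0,0,-0.03,0,40,0,0],[0,0,-0.03,0,30,0,0],[0,0,0,0,20,0,0],[0,0,0,0,9,0,0],[0,0,0,0,0,0,0],[0,0,0,0,0,0,0]]]'
python3 - <<'E'
from h import *
o=arm.observe();y=R.from_quat(o["eef_rot"]).as_matrix();print(o["eef_pos"],np.degrees(np.arctan2(y[1,1],y[0,1]))-90,y[:,2].round(4),o["finger_gap"])
s=capture("scene");c=capture("top")
a=s["pixels"][80:200,160:290];b=c["pixels"][120:240,110:240]
im=np.hstack([cv2.resize(a,(400,370)),cv2.resize(b,(400,370))]);cv2.imwrite("pics/h1.png",im[:,:,::-1])
E
```

```text
time_s: 4.65
eef_pos: [0.468, 0.0693, 0.1052]
eef_rot: [-0.121, 0.993, -0.0, 0.0]
contact_force: [0.7, -0.2, -3.3]
finger_gap: 0.0233
gripper_force: 30.0
time_s: 5.45
eef_pos: [0.4677, 0.2472, 0.1044]
eef_rot: [-0.063, 0.998, -0.0, -0.0]
contact_force: [-0.4, -1.7, -2.3]
finger_gap: 0.0231
gripper_force: 30.0
[0.46767654 0.24717162 0.10441412] 7.239591499269622 [-7.e-04 -7.e-04 -1.e+00] 0.023104414282121764
```

View pics/h1.png

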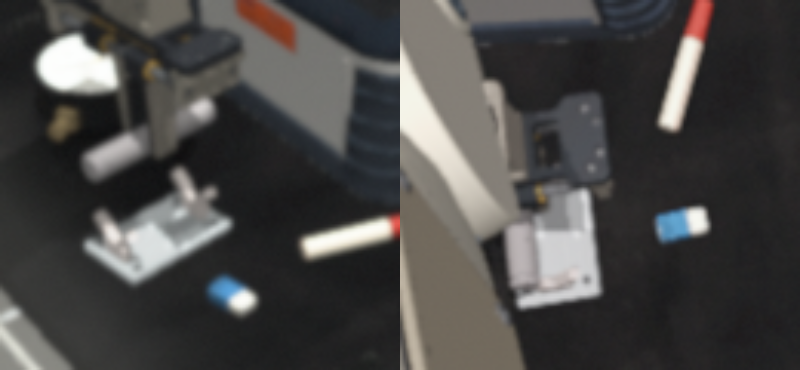

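The scene view shows the piston level and above both rests, ends at panel (97,163) and (205,112). I'll lower it to just above the seat, then check.

```bash
python3 -m pendant '[[[0,0,0,-1,1,-10,0],[0,0,0,0,0,-15,0],[0,0,0,0,0,-15,0],[0,0,0,0,0,-10,0],[0,0,0,0,0,-6,0],[0,0,0,0,0,-2,0],[0,0,0,0,0,0,0],[0,0,0,0,0,0,0]]]'
python3 - <<'E'
from fit import *
s=capture("scene");o=arm.observe();print(o["eef_pos"])
im=cv2.resize(s["pixels"][110:180,175:255],(800,700)).copy()[:600]
# predicted: piston from TCP+7.3mm; cradle corners from scene-fit pose
zc=o["eef_pos"][2]+.0073
for p,L,z,col in(([o["eef_pos"][0],o["eef_pos"][1],np.radians(7.2)],CYL[0],zc,(255,0,0)),([.4666,.2496,np.radians(6.8)],CR[0],0,(0,200,0))):
    q=(proj(s,pts(p,L,z))-[174.5,109.5])*10-.5
    cv2.polylines(im,[cv2.convexHull(np.round(q).astype(np.int32))],True,col,1)
cv2.imwrite("pics/h2.png",im[:,:,::-1])
E
```

```text
time_s: 6.35
eef_pos: [0.4674, 0.2492, 0.047]
eef_rot: [-0.063, 0.998, 0.0, 0.0]
contact_force: [0.3, 0.9, -2.7]
finger_gap: 0.0232
gripper_force: 30.0
[0.46740049 0.24924542 0.0470791 ]
```

View pics/h2.png

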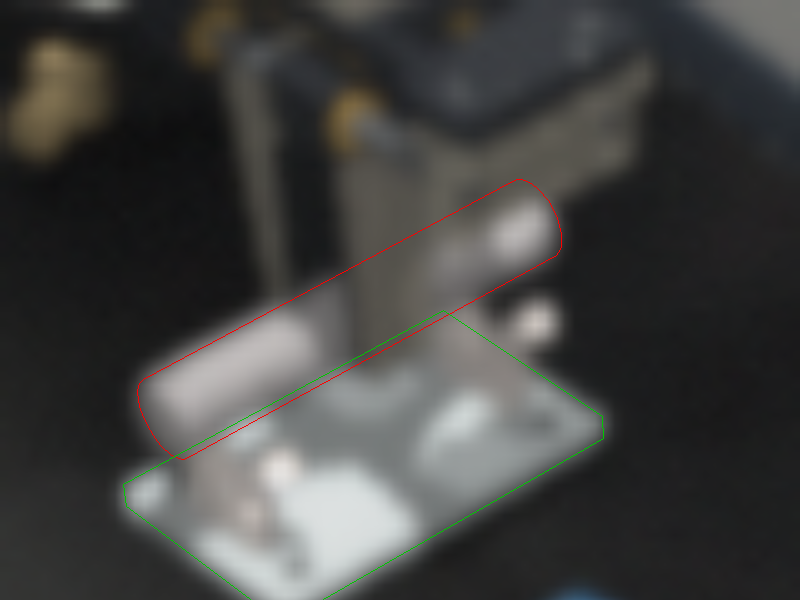

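Prediction and picture agree to within about 1.5 mm. A small correction in x and y, then I'll lower slowly and watch the force.

```bash
python3 -m pendant '[[[0,0,0,-1,-1.5,-2,0],[0,0,0,0,0,-2,0],[0,0,0,0,0,-2,0],[0,0,0,0,0,-2,0],[0,0,0,0,0,-2,0],[0,0,0,0,0,0,0],[0,0,0,0,0,0,0]]]'; python3 -m pendant '[[[0,0,0,0,0,-1,0],[0,0,0,0,0,-1,0],[0,0,0,0,0,0,0]]]'
```

```text
time_s: 7.1
eef_pos: [0.466, 0.2475, 0.0365]
eef_rot: [-0.063, 0.998, -0.0, -0.0]
contact_force: [0.0, -0.4, -2.5]
finger_gap: 0.0235
gripper_force: 30.0
time_s: 7.4
eef_pos: [0.4659, 0.2475, 0.0344]
eef_rot: [-0.063, 0.998, -0.0, -0.0]
contact_force: [0.6, -0.2, -2.7]
finger_gap: 0.023
gripper_force: 30.0
```

```bash
python3 -m pendant '[[[0,0,0,0,0,-0.5,0],[0,0,0,0,0,-0.5,0],[0,0,0,0,0,0,0],[0,0,0,0,0,0,0]]]'
```

```text
time_s: 7.8
eef_pos: [0.4661, 0.2476, 0.0337]
eef_rot: [-0.063, 0.998, 0.0, 0.0]
contact_force: [-0.6, 0.1, -0.3]
finger_gap: 0.023
gripper_force: 30.0
```

```bash
python3 -m pendant '[[[0,0,0,0,0,-0.5,0],[0,0,0,0,0,0,0],[0,0,0,0,0,0,0]]]'
```

```text
time_s: 8.1
eef_pos: [0.4662, 0.2476, 0.0336]
eef_rot: [-0.063, 0.998, 0.0, 0.0]
contact_force: [-1.9, -0.2, 6.0]
finger_gap: 0.0231
gripper_force: 30.0
```

It's seated: the rests now carry it, with 6 N of upward force. Releasing gradually.

```bash
python3 -m pendant '[[[0,0,0,0,0,0,0.27],[0,0,0,0,0,0,0.32],[0,0,0,0,0,0,0.4],[0,0,0,0,0,0,0.5],[0,0,0,0,0,0,0.6],[0,0,0,0,0,0,0.6]]]'
python3 -m pendant '[[[0,0,0,0,0,10,0.6],[0,0,0,0,0,20,0.6],[0,0,0,0,0,30,0.6],[0,0,0,0,0,40,0.6],[0,0,0,0,0,40,0.6],[0,0,0,-10,40,20,0.6],[0,0,0,-10,45,0,0.6],[0,0,0,-10,45,0,0.6]]]'
python3 -m pendant '[[[0,0,0,-30,40,0,0.6],[0,0,0,-30,40,0,0.6],[0,0,0,-30,40,0,0.6],[0,0,0,-30,40,0,0.6],[0,0,0,0,0,0,0.6],[0,0,0,0,0,0,0.6]]]'
python3 - <<'E'
from fit import *
s=capture("scene");c=capture("top")
a=s["pixels"][110:180,170:250];b=c["pixels"][160:230,120:200]
cv2.imwrite("pics/e1.png",np.hstack([cv2.resize(a,(400,350)),cv2.resize(b,(400,350))])[:,:,::-1])
E
```

```text
time_s: 8.7
eef_pos: [0.466, 0.2475, 0.033]
eef_rot: [-0.063, 0.998, -0.0, -0.0]
contact_force: [0.0, -0.1, 0.2]
finger_gap: 0.0551
gripper_force: 0.0
time_s: 9.5
eef_pos: [0.4362, 0.3791, 0.1953]
eef_rot: [-0.062, 0.998, 0.001, 0.001]
contact_force: [0.3, -0.3, -0.5]
finger_gap: 0.055
gripper_force: 0.0
time_s: 10.1
eef_pos: [0.3152, 0.5379, 0.1934]
eef_rot: [-0.064, 0.998, -0.0, 0.0]
contact_force: [0.3, -0.9, -0.2]
finger_gap: 0.0552
gripper_force: 0.0
```

View pics/e1.png

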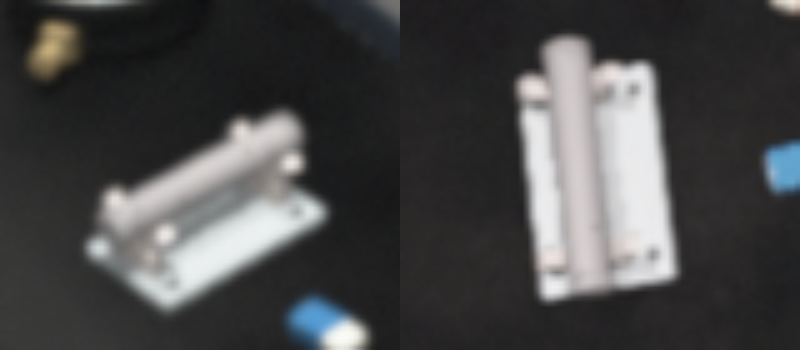

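The piston lies in both Vs, panel (567,40) to (592,290) in the top view. One numeric check of the centring before handing in.

```bash
python3 - <<'E'
from fit import *
c=capture("top")
for p in([.4654,.2471],):
  u=np.array([np.cos(.126),np.sin(.126)])
  for off in(-.004,0,.004):
    L=np.array([[.065+off,0,.053],[.065+off,0,.041],[-.065+off,0,.053],[-.065+off,0,.041]])
    q=proj(c,np.c_[np.array(p)+L[:,:1]*u,L[:,2]]);print(off,q[:,1].round(1))
g=cv2.cvtColor(c["pixels"],cv2.COLOR_RGB2GRAY)
print(g[163:172,153:155].mean(1),g[214:223,157:160].mean(1))
E
```

```text
-0.004 [168.5 169.8 218.3 219.1]
0 [167.  168.3 216.7 217.5]
0.004 [165.5 166.9 215.2 215.9]
[ 33.   32.5  32.5  48.5 113.5 172.5 186.  189.5 197.5] [195.33333333 197.33333333 195.33333333 164.33333333 110.66666667
  57.          37.          35.          35.66666667]
```

```bash
python3 -c "
from station import sign_off;print(sign_off())"
```

```text
the job is handed in; nothing more can be done
None
```

The long piston lies lengthwise across both V rests of the 116 x 70 mm cradle, centred to within about 1 mm by the top camera; I never reached for the short piston, the arm is clear, and the job was handed in at about 10 s.

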